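Make up the two woodturning-class kits

ROBOT

A 6-joint arm with a two-finger parallel gripper is mounted at the origin on a cart in front of the work surface, level with it; the furniture and walls round the work are solid. World frame = base frame: x ahead of the robot, y to its left, z up, the work surface at z = 0. Lengths are in m, angles in degrees, forces in N, time in s.
With the tool pointing down it reaches from about 0.15 to 0.775 m from the base axis. Payload 6.1 kg.
Tool frame: the origin (TCP) lies on the centre line of the jaws, within the pads' length; the fingertips stand 22 mm ahead of it and the grasp point (between the pads) lies 3 mm ahead of it; z points along the fingers, y is the line along which they close (so a half turn about z gives the same grasp; the last joint's range is limited). The gripper opens to 85 mm and grips with 20 to 120 N. Pads are 22 mm wide; open, the fingers measure 114 mm over their backs; the gripper's body (76 mm by 85 mm) begins 54 mm behind the grasp point. The pads swing forward as they close: fully open they stand 13 mm farther back than shut.
Start: joints at [-63.656, 7.208, -2.269, 80.523, 0, 90], TCP at [0.233, -0.47, 0.253] pointing down, gripper open.
Joint ranges: [-155.77, 155.77], [-54.66, 111.73], [-72.52, 77.12], [-102.08, 115.82], [-83.92, 84.16], [-180, 180]. Speed limits (degrees/s): [136.94, 136.94, 172.46, 180, 180, 180].

INTERFACE

Orientations are given as a 3x3 rotation matrix whose columns are the frame's x, y, z axes.
In Python, from workcell import state, cams, bot, models gives the robot as it stands.
- The arm moves only by the tool jog_arm, never from a script. Its argument "motion" is a list of rows, each an object of numbers: "x", "y", "z": the shift along the world's x, y, z in units of 0.3 m (1.0 is 0.3 m); "wx", "wy", "wz": the turn, a rotation vector about the world's x, y, z in units of 180 degrees (1.0 is 180 degrees). A call has 1 to 12 rows; each row is the pose to reach, as a shift and turn from the pose commanded when the call began, turning the shorter way round; what a row does not reach only later rows make up. A row lasts 1/8 s, in which the tool goes at most 62.5 mm and 10.7 degrees, less where a joint would pass 70% of its speed; a pose out of reach is approached as far as the arm can. A call with a number of a shift or a turn outside -1 to 1 is refused whole. A call with a gripper value outside its range is refused whole. "claw" is the closure, from -1 (fully open) to 1 (shut), set as the call begins (left out, the last holds). The fingers move at their own pace and stop on an object; "newtons" is the grip in N (left out, the last holds). Time passes only in rows, so rows that repeat a pose let the fingers close. It gives the time, the measured TCP pose, the force, the opening and the grip force at its end, in the units of the state.
- state(): the state, without advancing time (a new reading comes with each control period).
- cams.camera(name): name is "scene" or "top"; returns a dict with "image" (420x560x3 uint8, blue, green, red), "intrinsics" (3x3 intrinsics, pixels), "dist" ([k1, k2, p1, p2, k3] as OpenCV has them; the pictures are not rectified), "camera_from_world" (4x4, takes a point from world to camera coordinates). Camera axes: x right, y down, z forward; pixel columns grow to the right and rows downward; lengths in m; the calibration is good to about 2 mm. A picture is of the moment at which its call begins. There is no depth.
- bot.close_job(): hands the job in; it is judged then, once.
Trained networks look in a picture, given as the dict that the camera call returned (one of the last four; its "shot" number tells which), for a name from the list of things; names that differ only in an ending like _2 or _b are one class to them, and where a whole thing is asked for, a point or a joint stands for the part that bears it (a point fixed in the world has none). Each returns a list of dicts, best first, with "score" (0 to 1); they miss things now and then, are a little off and sometimes report something else, mostly with a low value. They report only what shows in the picture. A call takes as long as a camera call. They do not tell look-alikes from the thing itself.
- models.search_frame(query, picture): "xy" ([column, row] in pixels, amid what is visible of it).
- models.silhouettes(query, picture): "pixels" (420x560 bool, what is visible of it) and "xy" ([column, row] in pixels, amid what is visible of it).
The state is a dict: "clock": time; "joints": joint angles; "joint_velocities": joint speeds; "effort": joint torques, N m; "position": TCP position; "tool_rot": TCP orientation; "force": force on the tool from outside, world axes, zero at the start; "ft_torque": the same for the moment, N m; "grip_width": finger opening in m; "grip_force": force on a finger pad.
Only numpy, scipy, OpenCV 4.12 (cv2) and the standard library are available. Lean on these libraries where they do the work, as an engineer would, in place of code of your own. Each camera call takes 0.05 s, during which the arm holds its last target. There are 200 camera calls.

TASK

Make up the two kits for the turning class in their routed boards. The board with two long troughs takes the between-centres kit: the beaded spindle in the wide trough and the purple sanding stick in the narrow one. The board with the round well takes the chuck-work kit: the blank standing tenon down in the well, the sanding block in the long pocket and the chuck key lying flat in the remaining pocket; everything sits right down on its pocket floor, and the finial, the short plug and the bare glue block stay where they are in the stock.

Things in the scene. Friction and masses are not known exactly. Their poses are not given: they have to be found in the camera images.
- trough_board: Fixed wooden board, 160 (x) x 214 (y) x 14 mm; origin under its centre. Troughs along y, 8 mm deep, grey floors 6 mm above the origin: wide one (45 x 187 mm, for the spindle) centred at x -36, y 0; narrow one (33 x 166 mm, for the stick) at x +38, y 0. A finger channel (y -28 to +28, x -71 to +69), equally deep, crosses both. Left or right on the bench, y within 0.22 rad of world y.
- pocket_board: Fixed wooden board, 112 (x) x 272 (y) x 14 mm; origin under its centre. Recesses in a row, 8 mm deep, grey floors 6 mm above the origin, all at x 0: round well, 62 mm wide, y +92; long pocket, 54 (x) x 96 (y), y +5; key pocket, 78 x 64, y -94. Equally deep finger channels (x -48 to +48) cross the pockets at y -17 to +27 and -106 to -66. Right or left, y within 0.22 rad of world y.
- beaded_spindle: Reddish-brown turned spindle of evenly sized beads, 169 mm long along its own y, 27 mm in diameter, 75 g nominal. Lies on the bench, can roll. Origin: under its middle, 13.5 mm below its axis (own z is up at the start, and turns if it rolls). Grip across the diameter at mid-length.
- sanding_stick: Straight purple-faced stick of rectangular section, 17 (x) x 150 (y) x 11 (z) mm, 30 g nominal, lying flat. Origin: centre of its underside; y along its length. Grip across the 17 mm width at mid-length.
- tenon_blank: Pale round maple blank standing upright, the tallest and thickest round piece: 45 mm diameter, 70 mm high, with a narrower tenon 32 mm in diameter and 13 mm high at its lower end, on which it stands; 80 g nominal. Origin: centre of the tenon's end (underside); z up along its axis.
- sanding_block: Small dark reddish wooden block with a beige abrasive band wrapped round its middle, 36 (x) x 78 (y) x 24 (z) mm, 70 g nominal. Origin: centre of its underside; y along its length. Grip across the 36 mm width.
- chuck_key: Dark steel T-shaped chuck key lying flat, 58 (x) x 45 (y) x 18 (z) mm, 70 g nominal. Origin: centre of its outline, on its underside; z up. Thin cross bar along x at y -13 mm with an 18 mm disc at each end (beyond x = -23 and +23). The stem points to +y and ends in a head 18 mm wide, from y +2 to +23 mm: grip the head along x at y about +14 mm.
- finial: Bystander: pale, slender turned finial with uneven beads and coves, 153 mm long along its own y, 24 mm in diameter, lying on the bench. Origin: under its middle. Stays where it is.
- short_plug: Bystander: pale plain round plug without a tenon, standing, 29 mm diameter, 36 mm high. Origin: centre of its underside. Stays where it is.
- glue_block: Bystander: pale bare wooden block, 64 (x) x 41 (y) x 24 (z) mm. Origin: centre of its underside. Stays where it is.
Things that resemble listed ones, but are neither listed nor needed, are in the scene too. Leave any turquoise or yellow look-alike of the sanding_block alone.

How it is judged (in metres and radians):
At the end, for the whole second after the job is handed in: At rest on the recess floors, x/y from recess centre at most: spindle 18/13, stick 12/13, block 13/13, key 18/18, blank 18/18 mm. Spindle and stick within 0.16 rad of their troughs, block 0.3; key flat (0.2), blank upright (0.1). Finial, plug and glue block moved less than 30 mm (x of beaded_spindle in the frame of trough_board between -0.054 and -0.018 m and y of beaded_spindle in the frame of trough_board between -0.013 and 0.013 m and z of beaded_spindle in the frame of trough_board between 0 and 0.014 m and angle between the y axis of each of beaded_spindle, sanding_stick and the y axis of trough_board, either way round below 0.16 rad and linear speed of each of beaded_spindle, sanding_stick, sanding_block, chuck_key, tenon_blank below 0.02 m/s and angular speed of each of beaded_spindle, sanding_stick, sanding_block, chuck_key, tenon_blank below 0.3 rad/s and x of sanding_stick in the frame of trough_board between 0.026 and 0.05 m and y of sanding_stick in the frame of trough_board between -0.013 and 0.013 m and z of sanding_stick in the frame of trough_board between 0 and 0.009 m and x of sanding_block in the frame of pocket_board between -0.013 and 0.013 m and y of sanding_block in the frame of pocket_board between -0.008 and 0.018 m and z of sanding_block in the frame of pocket_board between 0 and 0.009 m and angle between the y axis of sanding_block and the y axis of pocket_board, either way round below 0.3 rad and x of chuck_key in the frame of pocket_board between -0.018 and 0.018 m and y of chuck_key in the frame of pocket_board between -0.112 and -0.076 m and z of chuck_key in the frame of pocket_board between 0 and 0.01 m and angle between chuck_key's own z axis and vertical below 0.2 rad and x of tenon_blank in the frame of pocket_board between -0.018 and 0.018 m and y of tenon_blank in the frame of pocket_board between 0.074 and 0.11 m and z of tenon_blank in the frame of pocket_board between 0 and 0.009 m and angle between tenon_blank's own z axis and vertical below 0.1 rad and distance of each of finial, short_plug, glue_block from where it was at the start of the episode below 0.03 m); the robot touches nothing.
It fails at once if the finial is disturbed (moved more than 30 mm) (distance of finial from where it was at the start of the episode above 0.03 m).
It fails at once if the short plug is disturbed (moved more than 30 mm) (distance of short_plug from where it was at the start of the episode above 0.03 m).
It fails at once if the glue block is disturbed (moved more than 30 mm) (distance of glue_block from where it was at the start of the episode above 0.03 m).
It also fails if it takes over 141 s, if anything falls off the work surface, if the arm or the gripper's body presses on something with over 40 N, if the wrist force passes 120 N, or if a joint passes its speed limit or range.

## Working session

There is one attempt and no reset: what is moved stays moved. The work goes in short steps, Python scripts to look and compute and a tool call to move; the robot and the scene stay as the last step left them, time stands still between calls to the robot, and variables do not carry over. Pictures are saved under pics/ and viewed, at most 14 in all, crops included, and the job is handed in when it is done.

Besides the shell and the picture viewer there is one more tool, called as name(argument=value, ...) on one line, values as JSON. jog_arm: Moves the arm, as the interface text tells. Its arguments: {"type":"object","properties":{"motion":{"type":"array","items":{"type":"object","properties":{"x":{"type":"number"},"y":{"type":"number"},"z":{"type":"number"},"wx":{"type":"number"},"wy":{"type":"number"},"wz":{"type":"number"}}}},"claw":{"type":"number"},"newtons":{"type":"number"}},"required":["motion"]}

```bash
mkdir -p pics; cat > h.py <<'E'
import numpy as np, cv2
from workcell import state, cams, bot, models
def cam(n): return cams.camera(n)
def ray(c,px):
    p=cv2.undistortPoints(np.array(px,float).reshape(-1,1,2),c["intrinsics"],np.array(c["dist"],float)).reshape(-1,2)
    T=np.array(c["camera_from_world"]);R=T[:3,:3];o=-R.T@T[:3,3]
    return o,np.c_[p,np.ones(len(p))]@R
def toz(c,px,z):
    o,d=ray(c,px);return o+d*((z-o[2])/d[:,2])[:,None]
def proj(c,P):
    T=np.array(c["camera_from_world"]);r,_=cv2.Rodrigues(T[:3,:3])
    return cv2.projectPoints(np.array(P,float).reshape(-1,3),r,T[:3,3],c["intrinsics"],np.array(c["dist"],float))[0].reshape(-1,2)
E
python3 - <<'E'
from h import *
for n in("top","scene"):
    c=cam(n);cv2.imwrite(f"pics/{n}0.png",cv2.resize(c["image"],(800,600)))
    T=np.array(c["camera_from_world"]);print(n,-T[:3,:3].T@T[:3,3])
    for q in "trough_board pocket_board beaded_spindle sanding_stick tenon_blank sanding_block chuck_key finial short_plug glue_block".split():
        for d in models.silhouettes(q,c):
            m=d["pixels"].astype(np.uint8);
            r=cv2.minAreaRect(cv2.findNonZero(m)) 
            print(q,round(d["score"],2),np.round(d["xy"]),m.sum(),np.round(toz(c,[d["xy"]],0.01)[0],3),np.round(toz(c,cv2.boxPoints(r),0.01)[:,:2],3).tolist() if n=="top" else "")
E
```

```text
top [ 0.29770257 -0.03820549  1.62191778]
trough_board 0.68 [334. 153.] 3820 [ 0.618 -0.243  0.01 ] [[0.535, -0.127], [0.702, -0.139], [0.687, -0.361], [0.52, -0.346]]
trough_board 0.15 [357. 221.] 415 [ 0.412 -0.311  0.01 ] [[0.492, -0.274], [0.498, -0.3], [0.333, -0.334], [0.327, -0.309]]
pocket_board 0.56 [178. 154.] 3224 [0.613 0.23  0.01 ] [[0.565, 0.362], [0.679, 0.361], [0.668, 0.089], [0.554, 0.092]]
beaded_spindle 0.96 [358. 217.] 401 [ 0.423 -0.313  0.01 ] [[0.49, -0.276], [0.496, -0.302], [0.333, -0.334], [0.327, -0.308]]
beaded_spindle 0.63 [148. 219.] 257 [0.417 0.317 0.01 ] [[0.492, 0.33], [0.494, 0.311], [0.344, 0.294], [0.342, 0.312]]
beaded_spindle 0.26 [286. 210.] 266 [ 0.444 -0.097  0.01 ] [[0.456, -0.06], [0.471, -0.121], [0.433, -0.13], [0.418, -0.07]]
sanding_stick 0.8 [253. 157.] 316 [0.604 0.003 0.01 ] [[0.531, 0.029], [0.678, -0.002], [0.674, -0.023], [0.526, 0.008]]
tenon_blank 0.56 [219. 214.] 217 [0.431 0.104 0.01 ] [[0.453, 0.131], [0.453, 0.083], [0.408, 0.082], [0.408, 0.13]]
sanding_block 0.8 [296. 251.] 306 [ 0.32  -0.128  0.01 ] [[0.331, -0.085], [0.
[... 1208 characters left out ...]
] 1032 [ 0.625 -0.311  0.01 ] 
pocket_board 0.64 [253. 159.] 1860 [0.615 0.216 0.01 ] 
beaded_spindle 0.58 [322. 291.] 63 [ 0.376 -0.311  0.01 ] 
sanding_stick 0.63 [295. 192.] 274 [0.596 0.001 0.01 ] 
tenon_blank 0.85 [228. 191.] 361 [0.452 0.15  0.01 ] 
sanding_block 0.83 [416. 270.] 490 [ 0.594 -0.436  0.01 ] 
sanding_block 0.79 [298. 253.] 275 [ 0.424 -0.181  0.01 ] 
sanding_block 0.72 [255. 260.] 371 [ 0.326 -0.118  0.01 ] 
sanding_block 0.55 [329. 330.] 637 [ 0.302 -0.398  0.01 ] 
chuck_key 0.61 [207. 193.] 120 [0.401 0.186 0.01 ] 
finial 0.68 [188. 170.] 263 [0.426 0.323 0.01 ] 
short_plug 0.69 [261. 213.] 127 [0.458 0.006 0.01 ] 
glue_block 0.57 [282. 233.] 390 [ 0.444 -0.096  0.01 ]
```

View pics/top0.png

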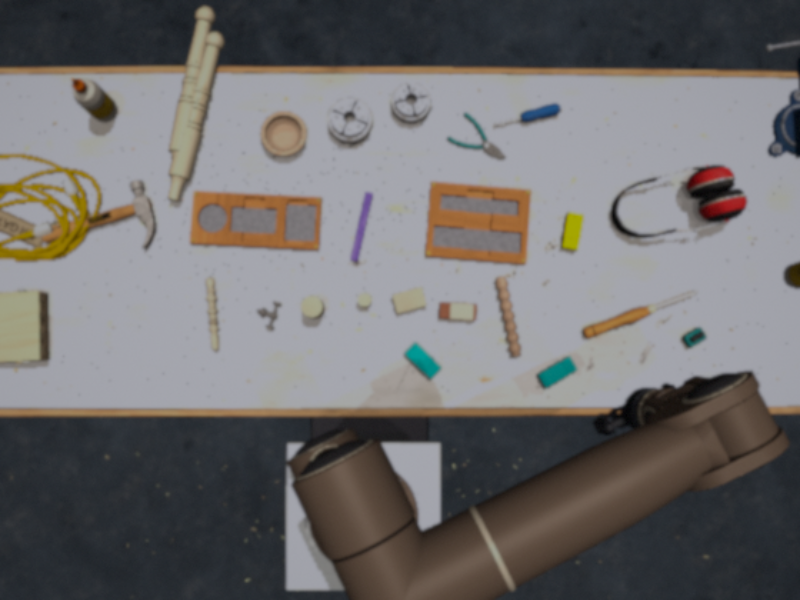

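View pics/scene0.png

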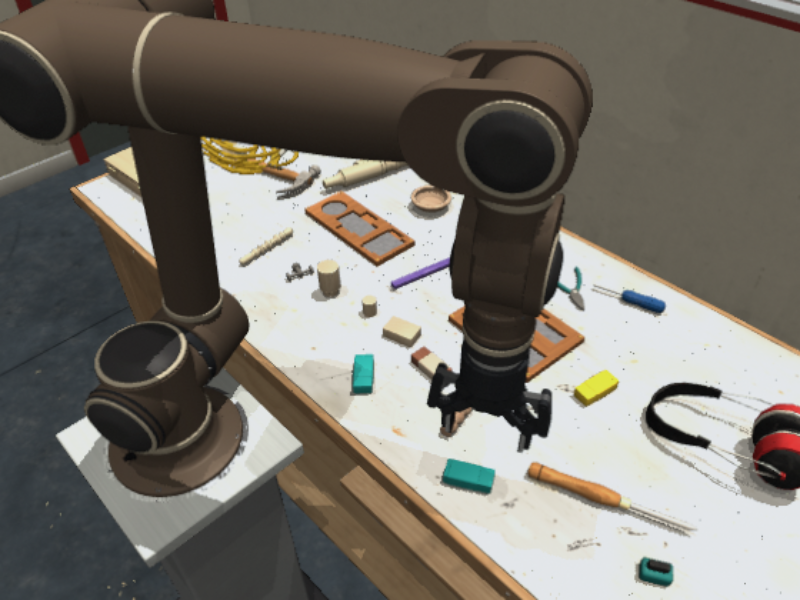

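```bash
cat >> h.py <<'E'
def rect(c,x0,y0,w,h,s,z):
    # rectified crop: up=+x, left=+y ; s m/px ; (x0,y0)=centre
    jj,ii=np.meshgrid(np.arange(w),np.arange(h))
    P=np.stack([x0-(ii-h/2)*s,y0-(jj-w/2)*s,np.full(ii.shape,z)],-1)
    m=proj(c,P).reshape(h,w,2).astype(np.float32)
    return cv2.remap(c["image"],m[...,0],m[...,1],cv2.INTER_CUBIC)
def mrect(c,m,z):
    n=cv2.findContours(m.astype(np.uint8),0,1)[0];n=max(n,key=cv2.contourArea).reshape(-1,2)
    return cv2.minAreaRect(toz(c,n,z)[:,:2].astype(np.float32))
E
python3 - <<'E'
from h import *
c=cam("top")
sh=[rect(c,.614,-.243,300,290,.001,.014),rect(c,.616,.226,300,290,.001,.014),rect(c,.42,.187,200,290,.0004,.009)]
sh=[cv2.resize(sh[0],(390,300)),cv2.resize(sh[1],(390,300))]
a=np.hstack(sh)
b=np.hstack([cv2.resize(rect(c,.415,.187,260,300,.0004,.009),(260,300)),rect(c,.43,.104,260,300,.0004,.07),rect(c,.425,-.196,260,300,.0004,.02)])
cv2.imwrite("pics/z.png",np.vstack([a,b]))
im=c["image"].astype(int);B,G,R=im[...,0],im[...,1],im[...,2]
hsv=cv2.cvtColor(c["image"],cv2.COLOR_BGR2HSV)
for q,z in [("trough_board",.014),("pocket_board",.014)]:
    for s in(80,110):
        lab=cv2.connectedComponents(((hsv[...,0]<22)&(hsv[...,1]>s)&(hsv[...,2]>60)).astype(np.uint8))[1]
        ctr=proj(c,[[.612,-.243,.014] if q[0]=="t" else [.616,.226,.014]])[0]
        yy,xx=np.mgrid[:420,:560];near=(abs(xx-ctr[0])<60)&(abs(yy-ctr[1])<40)
        m=near&(lab==np.bincount(lab[near&(lab>0)]).argmax());print(q,s,mrect(c,m,z))
for q,z in [("beaded_spindle",.0135),("sanding_stick",.011),("sanding_block",.022),("tenon_blank",.07),("chuck_key",.009),("finial",.012)]:
    for d in models.silhouettes(q,c)[:4]:
        print(q,d["score"],mrect(c,d["pixels"],z))
E
```

```text
trough_board 80 ((0.6086889505386353, -0.2438618242740631), (0.2126169204711914, 0.16007855534553528), 85.37325286865234)
trough_board 110 ((0.6084715127944946, -0.24332734942436218), (0.20959842205047607, 0.157205730676651), 85.25758361816406)
pocket_board 80 ((0.6132380962371826, 0.22556371986865997), (0.2693285644054413, 0.1114746630191803), 87.0487289428711)
pocket_board 110 ((0.6131669282913208, 0.22549334168434143), (0.2664068639278412, 0.10945475846529007), 87.12837219238281)
beaded_spindle 0.91 ((0.41219431161880493, -0.3044317364692688), (0.16972999274730682, 0.027293672785162926), 10.985674858093262)
sanding_stick 0.58 ((0.6006690859794617, 0.003570953384041786), (0.022541049867868423, 0.1474759876728058), 78.9963607788086)
sanding_block 0.87 ((0.5895162224769592, -0.44254884123802185), (0.042175110429525375, 0.08437871932983398), 77.46791076660156)
sanding_block 0.74 ((0.3200001120567322, -0.12412132322788239), (0.07512958347797394, 0.03768545016646385), 44.850093841552734)
sanding_block 0.61 ((0.4214470684528351, -0.1972968578338623), (0.07834994792938232, 0.03641076758503914), 85.52993774414062)
sanding_block 0.61 ((0.29408544301986694, -0.403331995010376), (0.03818811848759651, 0.08058620989322662), 25.962400436401367)
tenon_blank 0.62 ((0.42668744921684265, 0.101788729429245), (0.045051511377096176, 0.03857110068202019), 45.10670852661133)
chuck_key 0.48 ((0.410651296377182, 0.1943376362323761), (0.04686686396598816, 0.044108159840106964), 15.331840515136719)
finial 0.79 ((0.41795143485069275, 0.3122621774673462), (0.15078963339328766, 0.019553156569600105), 5.583898067474365)
```

View pics/z.png

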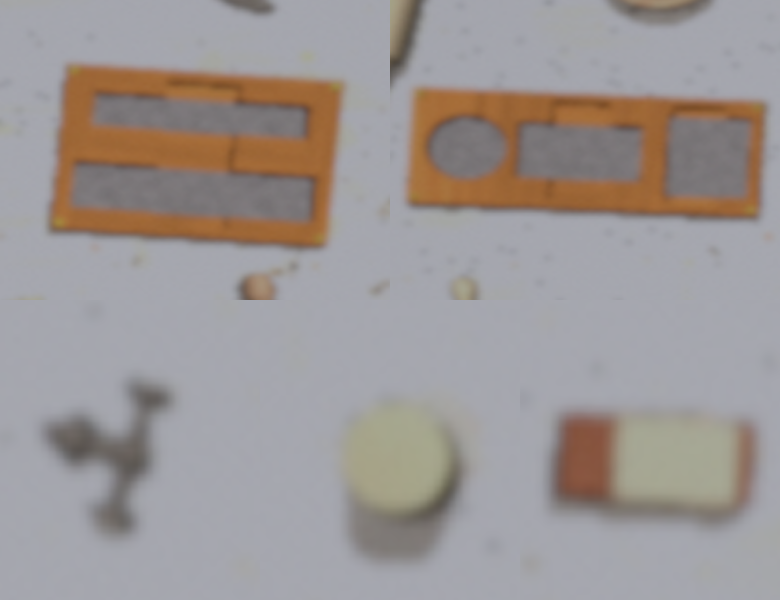

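```bash
cat >> h.py <<'E'
def go(x,y,z,ty=None):
    "shift/turn units from current pose to goal; ty = tool-y heading deg"
    s=state();p=np.array(s["position"]);R=np.array(s["tool_rot"])
    a=np.degrees(np.arctan2(R[1,1],R[0,1]))
    d=(np.array([x,y,z])-p)/.3
    print("t",round(s["clock"],2),"pos",p.round(4),"head",round(a,1),"tilt",R[:2,2].round(3),"j",np.round(s["joints"],0))
    if ty is None:ty=a
    t=(ty-a+180)%360-180
    print("xyz",d.round(4),"wz",round(t/180,4),"or",round((t-np.sign(t)*180)/180,4))
def bf(b,x,y):
    X,Y,a={"t":(.6086,-.2436,-4.7),"p":(.6132,.2255,-2.9)}[b];a=np.radians(a)
    return X+x*np.cos(a)-y*np.sin(a),Y+x*np.sin(a)+y*np.cos(a)
E
python3 -c "
from h import *
go(.412,-.3045,.12,101)
print(bf('t',-.036,0),bf('t',.038,0),bf('p',0,.092),bf('p',0,.005),bf('p',0,-.094),bf('p',0,-.08))
print(state()['tool_rot'],state()['grip_width'],state()['force'])"
```

```text
t 1.45 pos [ 0.233  -0.4705  0.2533] head -63.7 tilt [-0.  0.] j [-64.   7.  -2.  81.  -0.  90.]
xyz [ 0.5967  0.5532 -0.4443] wz 0.9148 or -0.0852
(np.float64(0.5727210540745508), np.float64(-0.24065021368931855)) (np.float64(0.6464722206990854), np.float64(-0.24671366332794156)) (np.float64(0.6178545504870576), np.float64(0.31738218086094516)) (np.float64(0.6134529647003836), np.float64(0.23049359678592093)) (np.float64(0.6084442636327889), np.float64(0.1316203804246865)) (np.float64(0.6091525647938629), np.float64(0.14560245142526512))
[[ 8.96139990e-01  4.43771472e-01 -2.79359171e-06]
 [ 4.43771472e-01 -8.96139990e-01  5.58012260e-06]
 [-2.71500286e-08 -6.24028731e-06 -1.00000000e+00]] 0.0853335799178847 [ 0.69424533 -0.01498804 -0.71737909]
```

jog_arm(motion=[{"x": 0.597,"y": 0.553,"z": -0.444,"wz": -0.085},{"x": 0.597,"y": 0.553,"z": -0.444,"wz": -0.085},{"x": 0.597,"y": 0.553,"z": -0.444,"wz": -0.085},{"x": 0.597,"y": 0.553,"z": -0.444,"wz": -0.085},{"x": 0.597,"y": 0.553,"z": -0.444,"wz": -0.085},{"x": 0.597,"y": 0.553,"z": -0.444,"wz": -0.085},{"x": 0.597,"y": 0.553,"z": -0.444,"wz": -0.085},{"x": 0.597,"y": 0.553,"z": -0.444,"wz": -0.085}], claw=-0.4, newtons=40)

```text
validation failed for argument at $.mo...
```

```bash
python3 -c "
from h import *
go(.412,-.3045,.027,-79)
c=cam('top');cv2.imwrite('pics/sp.png',np.hstack([rect(c,.42,-.27,400,500,.0006,.0135)]))
c=cam('scene')
for d in models.silhouettes('beaded_spindle',c): print(d['score'],d['xy'])
cv2.imwrite('pics/a1.png',cv2.resize(c['image'][180:390,200:480],(800,600)))"
```

```text
t 1.45 pos [ 0.233  -0.4705  0.2533] head -63.7 tilt [-0.  0.] j [-64.   7.  -2.  81.  -0.  90.]
xyz [ 0.5967  0.5532 -0.7543] wz -0.0852 or 0.9148
```

View pics/a1.png

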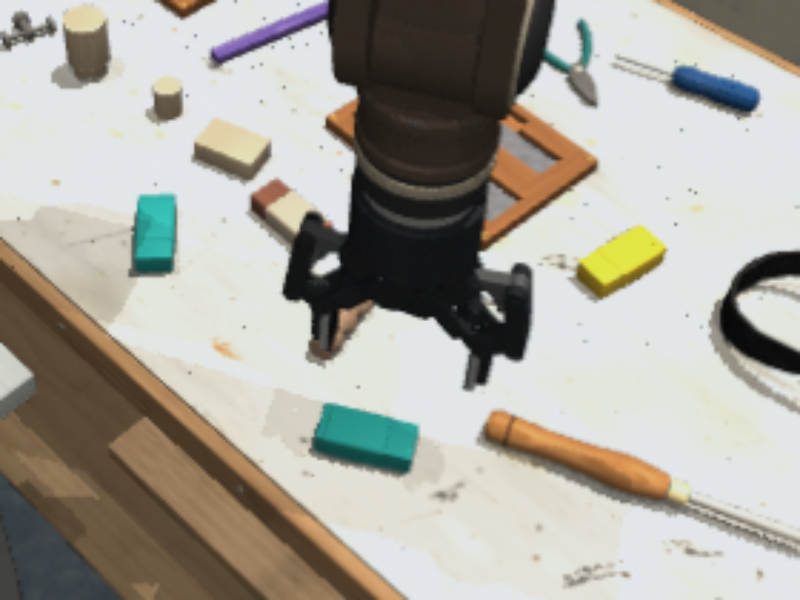

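The picture shows the arm still at its start pose (the move was refused), with the spindle half hidden by a finger near (340,330). I'll retry with all six keys in each row.

jog_arm(motion=[{"x": 0.597,"y": 0.553,"z": -0.444,"wx": 0,"wy": 0,"wz": -0.085},{"x": 0.597,"y": 0.553,"z": -0.444,"wx": 0,"wy": 0,"wz": -0.085},{"x": 0.597,"y": 0.553,"z": -0.444,"wx": 0,"wy": 0,"wz": -0.085},{"x": 0.597,"y": 0.553,"z": -0.444,"wx": 0,"wy": 0,"wz": -0.085},{"x": 0.597,"y": 0.553,"z": -0.444,"wx": 0,"wy": 0,"wz": -0.085},{"x": 0.597,"y": 0.553,"z": -0.444,"wx": 0,"wy": 0,"wz": -0.085},{"x": 0.597,"y": 0.553,"z": -0.444,"wx": 0,"wy": 0,"wz": -0.085}], claw=-0.4, newtons=40)

```text
clock: 2.48
position: [0.412, -0.305, 0.1206]
tool_rot: [[0.981, 0.192, 0.0], [0.192, -0.981, -0.001], [0.0, 0.001, -1.0]]
force: [0.3, -1.3, 0.6]
grip_width: 0.0597
grip_force: 0.0
```

jog_arm(motion=[{"x": 0,"y": 0,"z": -0.16,"wx": 0,"wy": 0,"wz": 0},{"x": 0,"y": 0,"z": -0.27,"wx": 0,"wy": 0,"wz": 0},{"x": 0,"y": 0,"z": -0.312,"wx": 0,"wy": 0,"wz": 0},{"x": 0,"y": 0,"z": -0.312,"wx": 0,"wy": 0,"wz": 0}])

```text
clock: 2.98
position: [0.4116, -0.3052, 0.0268]
tool_rot: [[0.982, 0.19, -0.0], [0.19, -0.982, 0.0], [-0.0, -0.0, -1.0]]
force: [0.8, -0.1, 0.5]
grip_width: 0.0601
grip_force: 0.0
```

jog_arm(motion=[{"x": 0,"y": 0,"z": 0,"wx": 0,"wy": 0,"wz": 0},{"x": 0,"y": 0,"z": 0,"wx": 0,"wy": 0,"wz": 0},{"x": 0,"y": 0,"z": 0,"wx": 0,"wy": 0,"wz": 0},{"x": 0,"y": 0,"z": 0,"wx": 0,"wy": 0,"wz": 0},{"x": 0,"y": 0,"z": 0,"wx": 0,"wy": 0,"wz": 0},{"x": 0,"y": 0,"z": 0.1,"wx": 0,"wy": 0,"wz": 0},{"x": 0,"y": 0,"z": 0.25,"wx": 0,"wy": 0,"wz": 0},{"x": 0,"y": 0,"z": 0.25,"wx": 0,"wy": 0,"wz": 0}], claw=1)

```text
clock: 3.98
position: [0.4141, -0.306, 0.1055]
tool_rot: [[0.981, 0.192, 0.006], [0.192, -0.981, -0.004], [0.005, 0.005, -1.0]]
force: [0.7, -0.5, -1.2]
grip_width: 0.0253
grip_force: 39.7
```

```bash
python3 -c "
from h import *
x,y=bf('t',-.036,0);go(x,y,.07,-4.7);go(x,y,.0335,-4.7)
c=cam('scene')
cv2.imwrite('pics/a2.png',cv2.resize(c['image'][180:390,200:480],(640,480)))"
```

```text
t 3.98 pos [ 0.4141 -0.306   0.1055] head -78.9 tilt [ 0.006 -0.004] j [-36.   8. -20.  61.  -0. 132.]
xyz [ 0.5286  0.2178 -0.1182] wz 0.4125 or -0.5875
t 3.98 pos [ 0.4141 -0.306   0.1055] head -78.9 tilt [ 0.006 -0.004] j [-36.   8. -20.  61.  -0. 132.]
xyz [ 0.5286  0.2178 -0.2399] wz 0.4125 or -0.5875
```

View pics/a2.png

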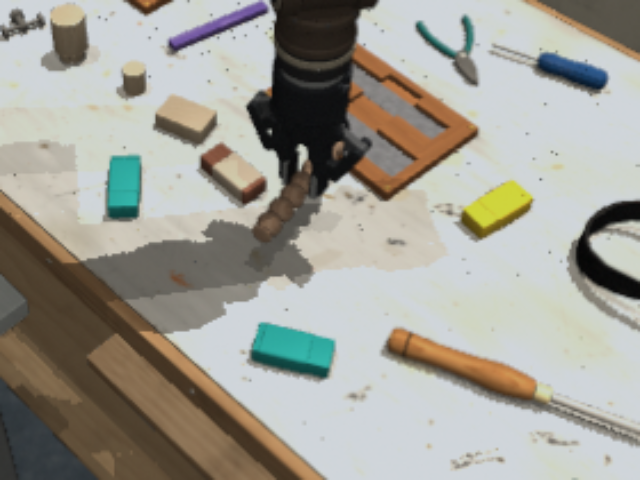

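The picture shows the spindle held clear of the bench at about (285,205), shadow apart from it.

jog_arm(motion=[{"x": 0.536,"y": 0.213,"z": 0,"wx": 0,"wy": 0,"wz": 0.4125},{"x": 0.536,"y": 0.213,"z": 0,"wx": 0,"wy": 0,"wz": 0.4125},{"x": 0.536,"y": 0.213,"z": 0,"wx": 0,"wy": 0,"wz": 0.4125},{"x": 0.536,"y": 0.213,"z": 0,"wx": 0,"wy": 0,"wz": 0.4125},{"x": 0.536,"y": 0.213,"z": 0,"wx": 0,"wy": 0,"wz": 0.4125},{"x": 0.536,"y": 0.213,"z": 0,"wx": 0,"wy": 0,"wz": 0.4125},{"x": 0.536,"y": 0.213,"z": 0,"wx": 0,"wy": 0,"wz": 0.4125},{"x": 0.536,"y": 0.213,"z": 0,"wx": 0,"wy": 0,"wz": 0.4125},{"x": 0.536,"y": 0.213,"z": -0.07,"wx": 0,"wy": 0,"wz": 0.4125},{"x": 0.536,"y": 0.213,"z": -0.12,"wx": 0,"wy": 0,"wz": 0.4125},{"x": 0.536,"y": 0.213,"z": -0.12,"wx": 0,"wy": 0,"wz": 0.4125}])

```text
clock: 5.4
position: [0.5716, -0.2401, 0.0635]
tool_rot: [[0.083, 0.997, -0.003], [0.997, -0.083, 0.001], [0.001, -0.003, -1.0]]
force: [-0.1, -0.2, -0.8]
grip_width: 0.0255
grip_force: 39.8
```

```bash
python3 -c "
from h import *
x,y=bf('t',-.036,0);go(x,y,.0335,-4.7)
c=cam('top')
cv2.imwrite('pics/a3.png',np.hstack([rect(c,.6,-.243,400,400,.0007,.03)]))"
```

```text
t 5.4 pos [ 0.5716 -0.2401  0.0635] head -4.8 tilt [-0.003  0.001] j [-23.  21.  -9.  60.  -0.  72.]
xyz [ 0.0036 -0.0017 -0.1002] wz 0.0005 or -0.9995
```

View pics/a3.png

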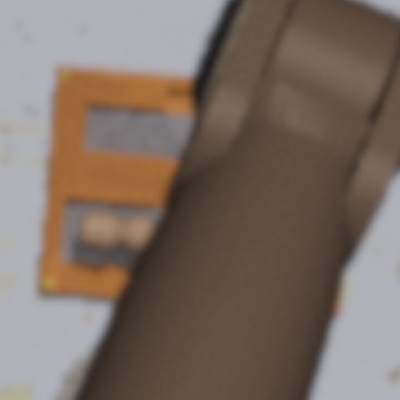

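The visible spindle end sits at (78,230), centred in the wide trough outline; lowering it.

jog_arm(motion=[{"x": 0,"y": 0,"z": -0.05,"wx": 0,"wy": 0,"wz": 0},{"x": 0,"y": 0,"z": -0.09,"wx": 0,"wy": 0,"wz": 0},{"x": 0,"y": 0,"z": -0.098,"wx": 0,"wy": 0,"wz": 0},{"x": 0,"y": 0,"z": -0.098,"wx": 0,"wy": 0,"wz": 0}])

```text
clock: 5.95
position: [0.5727, -0.2406, 0.0358]
tool_rot: [[0.082, 0.997, -0.001], [0.997, -0.082, 0.0], [0.0, -0.001, -1.0]]
force: [-0.4, 0.3, -0.3]
grip_width: 0.0253
grip_force: 39.8
```

jog_arm(motion=[{"x": 0,"y": 0,"z": 0,"wx": 0,"wy": 0,"wz": 0},{"x": 0,"y": 0,"z": 0,"wx": 0,"wy": 0,"wz": 0},{"x": 0,"y": 0,"z": 0,"wx": 0,"wy": 0,"wz": 0},{"x": 0,"y": 0,"z": 0,"wx": 0,"wy": 0,"wz": 0},{"x": 0,"y": 0,"z": 0.1,"wx": 0,"wy": 0,"wz": 0},{"x": 0,"y": 0,"z": 0.25,"wx": 0,"wy": 0,"wz": 0},{"x": 0,"y": 0,"z": 0.35,"wx": 0,"wy": 0,"wz": 0},{"x": 0,"y": 0,"z": 0.35,"wx": 0,"wy": 0,"wz": 0}], claw=0.08)

```text
clock: 6.95
position: [0.5743, -0.2413, 0.1443]
tool_rot: [[0.082, 0.997, 0.005], [0.997, -0.082, -0.002], [-0.002, 0.005, -1.0]]
force: [0.2, 0.9, 0.1]
grip_width: 0.0391
grip_force: 0.0
```

```bash
python3 -c "
from h import *
go(.4205,-.197,.10,-3.5);go(.4205,-.197,.027,-3.5)"
```

```text
t 6.95 pos [ 0.5743 -0.2413  0.1443] head -4.7 tilt [ 0.005 -0.002] j [-23.  19.  -2.  69.   0.  72.]
xyz [-0.5128  0.1476 -0.1475] wz 0.0067 or -0.9933
t 6.95 pos [ 0.5743 -0.2413  0.1443] head -4.7 tilt [ 0.005 -0.002] j [-23.  19.  -2.  69.   0.  72.]
xyz [-0.5128  0.1476 -0.3908] wz 0.0067 or -0.9933
```

jog_arm(motion=[{"x": -0.507,"y": 0.146,"z": -0.1,"wx": 0,"wy": 0,"wz": 0.007},{"x": -0.507,"y": 0.146,"z": -0.1,"wx": 0,"wy": 0,"wz": 0.007},{"x": -0.507,"y": 0.146,"z": -0.1,"wx": 0,"wy": 0,"wz": 0.007},{"x": -0.507,"y": 0.146,"z": -0.1,"wx": 0,"wy": 0,"wz": 0.007},{"x": -0.507,"y": 0.146,"z": -0.1,"wx": 0,"wy": 0,"wz": 0.007},{"x": -0.507,"y": 0.146,"z": -0.23,"wx": 0,"wy": 0,"wz": 0.007},{"x": -0.507,"y": 0.146,"z": -0.33,"wx": 0,"wy": 0,"wz": 0.007},{"x": -0.507,"y": 0.146,"z": -0.37,"wx": 0,"wy": 0,"wz": 0.007},{"x": -0.507,"y": 0.146,"z": -0.37,"wx": 0,"wy": 0,"wz": 0.007}], claw=-0.4)

```text
clock: 8.07
position: [0.4211, -0.1969, 0.0296]
tool_rot: [[0.06, 0.998, -0.001], [0.998, -0.06, 0.001], [0.001, -0.001, -1.0]]
force: [-0.2, -0.3, 0.3]
grip_width: 0.0601
grip_force: 0.0
```

jog_arm(motion=[{"x": 0,"y": 0,"z": 0,"wx": 0,"wy": 0,"wz": 0},{"x": 0,"y": 0,"z": 0,"wx": 0,"wy": 0,"wz": 0},{"x": 0,"y": 0,"z": 0,"wx": 0,"wy": 0,"wz": 0},{"x": 0,"y": 0,"z": 0,"wx": 0,"wy": 0,"wz": 0},{"x": 0,"y": 0,"z": 0,"wx": 0,"wy": 0,"wz": 0},{"x": 0,"y": 0,"z": 0.15,"wx": 0,"wy": 0,"wz": 0},{"x": 0,"y": 0,"z": 0.35,"wx": 0,"wy": 0,"wz": 0},{"x": 0,"y": 0,"z": 0.45,"wx": 0,"wy": 0,"wz": 0},{"x": 0,"y": 0,"z": 0.45,"wx": 0,"wy": 0,"wz": 0},{"x": 0,"y": 0,"z": 0.45,"wx": 0,"wy": 0,"wz": 0},{"x": 0,"y": 0,"z": 0.45,"wx": 0,"wy": 0,"wz": 0}], claw=1)

```text
clock: 9.45
position: [0.4199, -0.1964, 0.1635]
tool_rot: [[0.06, 0.998, -0.003], [0.998, -0.06, 0.001], [0.001, -0.003, -1.0]]
force: [1.0, 0.3, -0.2]
grip_width: 0.0347
grip_force: 40.9
```

```bash
python3 -c "
from h import *
x,y=bf('p',0,.005);go(x,y,.0355,-2.9)
c=cam('top')
a=rect(c,.6,-.243,400,400,.0007,.014)
c=cam('scene')
b=cv2.resize(c['image'][160:300,190:330],(400,400))
cv2.imwrite('pics/a4.png',np.hstack([a,b]))"
```

```text
t 9.45 pos [ 0.4199 -0.1964  0.1635] head -3.4 tilt [-0.003  0.001] j [-25.   2. -20.  69.  -0.  68.]
xyz [ 0.6452  1.4231 -0.4268] wz 0.003 or -0.997
```

View pics/a4.png

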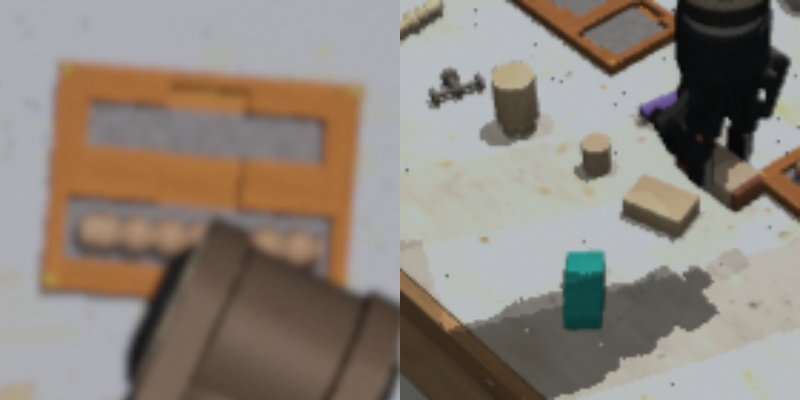

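Left half: spindle lies in the wide trough, ends at (80,232) and (325,247); right half: sanding block is held near (735,180).

jog_arm(motion=[{"x": 0.325,"y": 0.71,"z": 0,"wx": 0,"wy": 0,"wz": 0.003},{"x": 0.325,"y": 0.71,"z": 0,"wx": 0,"wy": 0,"wz": 0.003},{"x": 0.325,"y": 0.71,"z": 0,"wx": 0,"wy": 0,"wz": 0.003},{"x": 0.325,"y": 0.71,"z": 0,"wx": 0,"wy": 0,"wz": 0.003},{"x": 0.325,"y": 0.71,"z": 0,"wx": 0,"wy": 0,"wz": 0.003},{"x": 0.325,"y": 0.71,"z": 0,"wx": 0,"wy": 0,"wz": 0.003}])

```text
clock: 10.3
position: [0.5177, 0.0161, 0.1644]
tool_rot: [[0.05, 0.999, -0.002], [0.999, -0.05, -0.0], [-0.001, -0.002, -1.0]]
force: [-0.6, -0.5, -1.3]
grip_width: 0.0351
grip_force: 40.8
```

jog_arm(motion=[{"x": 0.32,"y": 0.713,"z": 0,"wx": 0,"wy": 0,"wz": 0},{"x": 0.32,"y": 0.713,"z": 0,"wx": 0,"wy": 0,"wz": 0},{"x": 0.32,"y": 0.713,"z": 0,"wx": 0,"wy": 0,"wz": 0},{"x": 0.32,"y": 0.713,"z": 0,"wx": 0,"wy": 0,"wz": 0},{"x": 0.32,"y": 0.713,"z": 0,"wx": 0,"wy": 0,"wz": 0},{"x": 0.32,"y": 0.713,"z": -0.15,"wx": 0,"wy": 0,"wz": 0},{"x": 0.32,"y": 0.713,"z": -0.32,"wx": 0,"wy": 0,"wz": 0},{"x": 0.32,"y": 0.713,"z": -0.32,"wx": 0,"wy": 0,"wz": 0},{"x": 0.32,"y": 0.713,"z": -0.32,"wx": 0,"wy": 0,"wz": 0}])

```text
clock: 11.42
position: [0.615, 0.2289, 0.0711]
tool_rot: [[0.052, 0.999, 0.002], [0.999, -0.052, 0.0], [0.0, 0.001, -1.0]]
force: [1.5, -0.7, 0.6]
grip_width: 0.0353
grip_force: 40.8
```

```bash
python3 -c "
from h import *
x,y=bf('p',0,.005);go(x,y,.0357,-2.9)"
```

```text
t 11.43 pos [0.615  0.2289 0.0711] head -3.0 tilt [0.002 0.   ] j [ 20.  24.  -3.  63.  -0. 113.]
xyz [-0.0051  0.0052 -0.1181] wz 0.0005 or -0.9995
```

jog_arm(motion=[{"x": -0.003,"y": 0.004,"z": -0.06,"wx": 0,"wy": 0,"wz": 0},{"x": -0.003,"y": 0.004,"z": -0.1,"wx": 0,"wy": 0,"wz": 0},{"x": -0.003,"y": 0.004,"z": -0.108,"wx": 0,"wy": 0,"wz": 0},{"x": -0.003,"y": 0.004,"z": -0.108,"wx": 0,"wy": 0,"wz": 0},{"x": -0.003,"y": 0.004,"z": -0.108,"wx": 0,"wy": 0,"wz": 0}])

```text
clock: 12.05
position: [0.6133, 0.2312, 0.0374]
tool_rot: [[0.051, 0.999, 0.0], [0.999, -0.051, -0.0], [-0.0, 0.0, -1.0]]
force: [-2.0, -0.1, 5.6]
grip_width: 0.0353
grip_force: 41.8
```

jog_arm(motion=[{"x": 0,"y": 0,"z": 0,"wx": 0,"wy": 0,"wz": 0},{"x": 0,"y": 0,"z": 0,"wx": 0,"wy": 0,"wz": 0},{"x": 0,"y": 0,"z": 0,"wx": 0,"wy": 0,"wz": 0},{"x": 0,"y": 0,"z": 0,"wx": 0,"wy": 0,"wz": 0},{"x": 0,"y": 0,"z": 0.1,"wx": 0,"wy": 0,"wz": 0},{"x": 0,"y": 0,"z": 0.25,"wx": 0,"wy": 0,"wz": 0},{"x": 0,"y": 0,"z": 0.4,"wx": 0,"wy": 0,"wz": 0},{"x": 0,"y": 0,"z": 0.4,"wx": 0,"wy": 0,"wz": 0}], claw=-0.2)

```text
clock: 13.05
position: [0.6154, 0.232, 0.1614]
tool_rot: [[0.051, 0.999, 0.007], [0.999, -0.051, 0.003], [0.003, 0.007, -1.0]]
force: [0.1, -0.2, -0.4]
grip_width: 0.0515
grip_force: 0.0
```

```bash
python3 -c "
from h import *
go(.4202,.2118,.10,-16.7)
c=cam('top')
for d in models.silhouettes('sanding_stick',c)[:1]: print(mrect(c,d['pixels'],.011))"
```

```text
t 13.05 pos [0.6154 0.232  0.1614] head -2.9 tilt [0.007 0.003] j [ 21.  22.   5.  73.   0. 114.]
xyz [-0.6507 -0.0673 -0.2046] wz -0.0766 or 0.9234
((0.6026003956794739, 0.0038507841527462006), (0.018055040389299393, 0.14992550015449524), 77.73106384277344)
```

jog_arm(motion=[{"x": -0.644,"y": -0.065,"z": -0.1,"wx": 0,"wy": 0,"wz": -0.077},{"x": -0.644,"y": -0.065,"z": -0.1,"wx": 0,"wy": 0,"wz": -0.077},{"x": -0.644,"y": -0.065,"z": -0.1,"wx": 0,"wy": 0,"wz": -0.077},{"x": -0.644,"y": -0.065,"z": -0.1,"wx": 0,"wy": 0,"wz": -0.077},{"x": -0.644,"y": -0.065,"z": -0.2,"wx": 0,"wy": 0,"wz": -0.077},{"x": -0.644,"y": -0.065,"z": -0.25,"wx": 0,"wy": 0,"wz": -0.077},{"x": -0.644,"y": -0.065,"z": -0.25,"wx": 0,"wy": 0,"wz": -0.077}])

```text
clock: 14.02
position: [0.4197, 0.2113, 0.0802]
tool_rot: [[0.289, 0.957, -0.003], [0.957, -0.289, -0.001], [-0.002, -0.002, -1.0]]
force: [-0.4, -1.1, 0.1]
grip_width: 0.051
grip_force: 0.0
```

```bash
python3 -c "
from h import *
go(.4202,.2118,.027,-16.7)
c=cam('top')
a=rect(c,.415,.187,400,400,.0006,.012)
b=rect(c,.615,.226,400,400,.0008,.014)
c=cam('scene')
cv2.imwrite('pics/a5.png',np.hstack([cv2.resize(c['image'][150:230,170:250],(400,400)),b]))"
```

```text
t 14.03 pos [0.4197 0.2113 0.0802] head -16.8 tilt [-0.003 -0.001] j [ 27.   5. -27.  58.  -0. 134.]
xyz [ 0.0018  0.0016 -0.1773] wz 0.0004 or -0.9996
```

View pics/a5.png

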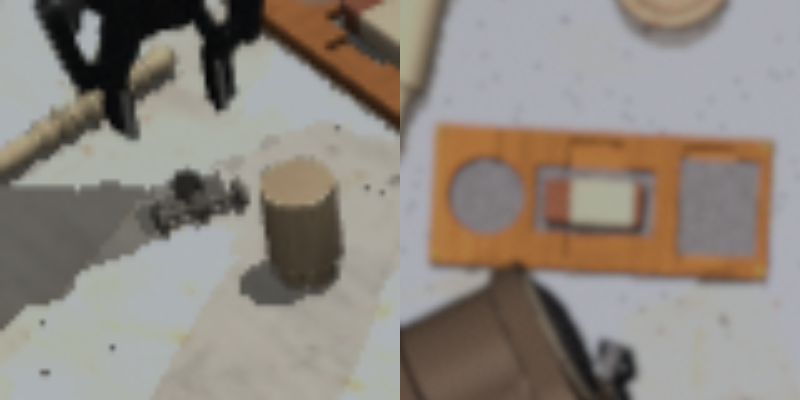

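Right half: the block is in the long pocket (545–640, 180–225); left half: the open fingers straddle the key head line near (185,180). Descending.

jog_arm(motion=[{"x": 0,"y": 0,"z": -0.1,"wx": 0,"wy": 0,"wz": 0},{"x": 0,"y": 0,"z": -0.16,"wx": 0,"wy": 0,"wz": 0},{"x": 0,"y": 0,"z": -0.18,"wx": 0,"wy": 0,"wz": 0},{"x": 0,"y": 0,"z": -0.18,"wx": 0,"wy": 0,"wz": 0}])

```text
clock: 14.62
position: [0.4206, 0.2119, 0.0282]
tool_rot: [[0.289, 0.957, 0.0], [0.957, -0.289, 0.0], [0.0, 0.0, -1.0]]
force: [0.4, 0.6, 1.2]
grip_width: 0.0513
grip_force: 0.0
```

jog_arm(motion=[{"x": 0,"y": 0,"z": 0,"wx": 0,"wy": 0,"wz": 0},{"x": 0,"y": 0,"z": 0,"wx": 0,"wy": 0,"wz": 0},{"x": 0,"y": 0,"z": 0,"wx": 0,"wy": 0,"wz": 0},{"x": 0,"y": 0,"z": 0,"wx": 0,"wy": 0,"wz": 0},{"x": 0,"y": 0,"z": 0,"wx": 0,"wy": 0,"wz": 0},{"x": 0,"y": 0,"z": 0.15,"wx": 0,"wy": 0,"wz": 0},{"x": 0,"y": 0,"z": 0.3,"wx": 0,"wy": 0,"wz": 0},{"x": 0,"y": 0,"z": 0.3,"wx": 0,"wy": 0,"wz": 0},{"x": 0,"y": 0,"z": 0.3,"wx": 0,"wy": 0,"wz": 0}], claw=1, newtons=60)

```text
clock: 15.75
position: [0.4199, 0.2116, 0.1171]
tool_rot: [[0.289, 0.957, -0.0], [0.957, -0.289, -0.0], [-0.0, -0.0, -1.0]]
force: [0.3, 0.0, -1.0]
grip_width: 0.0139
grip_force: 58.9
```

```bash
python3 -c "
from h import *
x,y=bf('p',0,-.08);go(x,y,.035,-2.9)
c=cam('scene')
cv2.imwrite('pics/a6.png',cv2.resize(c['image'][130:230,170:270],(400,400)))"
```

```text
t 15.75 pos [0.4199 0.2116 0.1171] head -16.8 tilt [-0. -0.] j [ 27.   3. -24.  63.  -0. 134.]
xyz [ 0.6309 -0.2198 -0.2738] wz 0.077 or -0.923
```

View pics/a6.png

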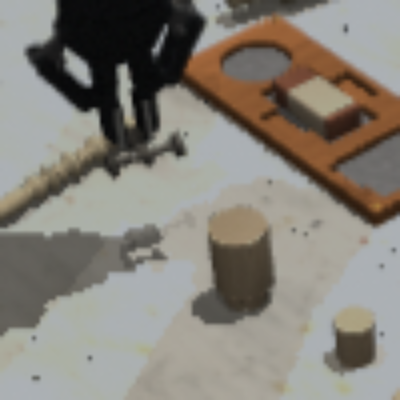

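The key is held level at about (145,150), clear of the bench.

jog_arm(motion=[{"x": 0.631,"y": -0.22,"z": 0,"wx": 0,"wy": 0,"wz": 0.077},{"x": 0.631,"y": -0.22,"z": 0,"wx": 0,"wy": 0,"wz": 0.077},{"x": 0.631,"y": -0.22,"z": 0,"wx": 0,"wy": 0,"wz": 0.077},{"x": 0.631,"y": -0.22,"z": 0,"wx": 0,"wy": 0,"wz": 0.077},{"x": 0.631,"y": -0.22,"z": -0.1,"wx": 0,"wy": 0,"wz": 0.077},{"x": 0.631,"y": -0.22,"z": -0.18,"wx": 0,"wy": 0,"wz": 0.077},{"x": 0.631,"y": -0.22,"z": -0.24,"wx": 0,"wy": 0,"wz": 0.077},{"x": 0.631,"y": -0.22,"z": -0.268,"wx": 0,"wy": 0,"wz": 0.077},{"x": 0.631,"y": -0.22,"z": -0.268,"wx": 0,"wy": 0,"wz": 0.077},{"x": 0.631,"y": -0.22,"z": -0.268,"wx": 0,"wy": 0,"wz": 0.077}])

```text
clock: 17.05
position: [0.61, 0.146, 0.0383]
tool_rot: [[0.051, 0.999, 0.001], [0.999, -0.051, 0.0], [0.0, 0.001, -1.0]]
force: [-0.0, -0.5, -0.8]
grip_width: 0.0138
grip_force: 59.1
```

```bash
python3 -c "
from h import *
x,y=bf('p',0,-.08);go(x,y,.034,-2.9);print(state()['force'])"
```

```text
t 17.05 pos [0.61   0.146  0.0383] head -2.9 tilt [0.001 0.   ] j [ 13.  22. -10.  58.  -0. 106.]
xyz [-0.0027 -0.0012 -0.0143] wz -0.0 or 1.0
[-0.04666986 -0.49145282 -0.82940939]
```

jog_arm(motion=[{"x": 0,"y": 0,"z": -0.01,"wx": 0,"wy": 0,"wz": 0},{"x": 0,"y": 0,"z": -0.01,"wx": 0,"wy": 0,"wz": 0},{"x": 0,"y": 0,"z": -0.01,"wx": 0,"wy": 0,"wz": 0}])

```text
clock: 17.42
position: [0.6099, 0.1458, 0.0348]
tool_rot: [[0.051, 0.999, 0.001], [0.999, -0.051, 0.0], [0.0, 0.001, -1.0]]
force: [0.7, 0.6, 1.5]
grip_width: 0.0135
grip_force: 59.3
```

jog_arm(motion=[{"x": 0,"y": 0,"z": 0,"wx": 0,"wy": 0,"wz": 0},{"x": 0,"y": 0,"z": 0,"wx": 0,"wy": 0,"wz": 0},{"x": 0,"y": 0,"z": 0,"wx": 0,"wy": 0,"wz": 0},{"x": 0,"y": 0,"z": 0,"wx": 0,"wy": 0,"wz": 0},{"x": 0,"y": 0,"z": 0.1,"wx": 0,"wy": 0,"wz": 0},{"x": 0,"y": 0,"z": 0.3,"wx": 0,"wy": 0,"wz": 0},{"x": 0,"y": 0,"z": 0.45,"wx": 0,"wy": 0,"wz": 0},{"x": 0,"y": 0,"z": 0.45,"wx": 0,"wy": 0,"wz": 0},{"x": 0,"y": 0,"z": 0.45,"wx": 0,"wy": 0,"wz": 0}], claw=-0.05, newtons=40)

```text
clock: 18.55
position: [0.6093, 0.1457, 0.1688]
tool_rot: [[0.051, 0.999, -0.0], [0.999, -0.051, -0.0], [-0.0, -0.0, -1.0]]
force: [0.0, -0.2, -0.2]
grip_width: 0.0446
grip_force: 0.0
```

```bash
python3 -c "
from h import *
go(.6026,.0038,.10,78);go(.6026,.0038,.026,78)"
```

```text
t 18.55 pos [0.6093 0.1457 0.1688] head -2.9 tilt [-0. -0.] j [ 13.  19.   2.  73.  -0. 106.]
xyz [-0.0224 -0.4729 -0.2294] wz 0.4495 or -0.5505
t 18.55 pos [0.6093 0.1457 0.1688] head -2.9 tilt [-0. -0.] j [ 13.  19.   2.  73.  -0. 106.]
xyz [-0.0224 -0.4729 -0.4761] wz 0.4495 or -0.5505
```

jog_arm(motion=[{"x": -0.023,"y": -0.473,"z": -0.15,"wx": 0,"wy": 0,"wz": 0.449},{"x": -0.023,"y": -0.473,"z": -0.15,"wx": 0,"wy": 0,"wz": 0.449},{"x": -0.023,"y": -0.473,"z": -0.15,"wx": 0,"wy": 0,"wz": 0.449},{"x": -0.023,"y": -0.473,"z": -0.15,"wx": 0,"wy": 0,"wz": 0.449},{"x": -0.023,"y": -0.473,"z": -0.15,"wx": 0,"wy": 0,"wz": 0.449},{"x": -0.023,"y": -0.473,"z": -0.15,"wx": 0,"wy": 0,"wz": 0.449},{"x": -0.023,"y": -0.473,"z": -0.15,"wx": 0,"wy": 0,"wz": 0.449},{"x": -0.023,"y": -0.473,"z": -0.15,"wx": 0,"wy": 0,"wz": 0.449},{"x": -0.023,"y": -0.473,"z": -0.3,"wx": 0,"wy": 0,"wz": 0.449},{"x": -0.023,"y": -0.473,"z": -0.42,"wx": 0,"wy": 0,"wz": 0.449},{"x": -0.023,"y": -0.473,"z": -0.475,"wx": 0,"wy": 0,"wz": 0.449},{"x": -0.023,"y": -0.473,"z": -0.475,"wx": 0,"wy": 0,"wz": 0.449}])

```text
clock: 20.05
position: [0.6012, 0.0038, 0.025]
tool_rot: [[-0.978, 0.209, -0.004], [0.209, 0.978, -0.0], [0.004, -0.001, -1.0]]
force: [0.1, 0.2, 0.4]
grip_width: 0.0448
grip_force: 0.0
```

jog_arm(motion=[{"x": 0,"y": 0,"z": 0,"wx": 0,"wy": 0,"wz": 0},{"x": 0,"y": 0,"z": 0,"wx": 0,"wy": 0,"wz": 0},{"x": 0,"y": 0,"z": 0,"wx": 0,"wy": 0,"wz": 0},{"x": 0,"y": 0,"z": 0,"wx": 0,"wy": 0,"wz": 0},{"x": 0,"y": 0,"z": 0,"wx": 0,"wy": 0,"wz": 0},{"x": 0,"y": 0,"z": 0.15,"wx": 0,"wy": 0,"wz": 0},{"x": 0,"y": 0,"z": 0.3,"wx": 0,"wy": 0,"wz": 0},{"x": 0,"y": 0,"z": 0.3,"wx": 0,"wy": 0,"wz": 0},{"x": 0,"y": 0,"z": 0.3,"wx": 0,"wy": 0,"wz": 0}], claw=1)

```text
clock: 21.18
position: [0.6024, 0.0038, 0.1165]
tool_rot: [[-0.978, 0.209, -0.0], [0.209, 0.978, -0.0], [0.0, -0.0, -1.0]]
force: [0.2, 0.1, -1.7]
grip_width: 0.0156
grip_force: 39.1
```

```bash
python3 -c "
from h import *
x,y=bf('t',.038,0);go(x,y,.033,-4.7)
c=cam('top')
a=rect(c,.6,.0,400,400,.0006,.09);b=rect(c,.615,.226,400,400,.0008,.014)
c=cam('scene')
cv2.imwrite('pics/a7.png',np.hstack([cv2.resize(c['image'][130:270,240:380],(400,400)),b]))"
```

```text
t 21.18 pos [0.6024 0.0038 0.1165] head 77.9 tilt [-0. -0.] j [ 0. 17. -7. 66. -0. 12.]
xyz [ 0.1471 -0.8351 -0.2783] wz -0.459 or 0.541
```

View pics/a7.png

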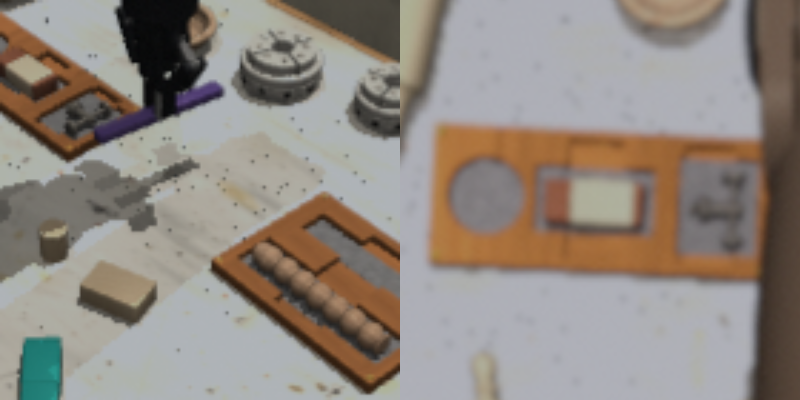

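Left: the stick is held level (95–220, 85–135) and the spindle is in its trough; right: the key lies in its pocket near (725,210).

jog_arm(motion=[{"x": 0.147,"y": -0.835,"z": 0,"wx": 0,"wy": 0,"wz": -0.459},{"x": 0.147,"y": -0.835,"z": 0,"wx": 0,"wy": 0,"wz": -0.459},{"x": 0.147,"y": -0.835,"z": 0,"wx": 0,"wy": 0,"wz": -0.459},{"x": 0.147,"y": -0.835,"z": 0,"wx": 0,"wy": 0,"wz": -0.459},{"x": 0.147,"y": -0.835,"z": 0,"wx": 0,"wy": 0,"wz": -0.459},{"x": 0.147,"y": -0.835,"z": 0,"wx": 0,"wy": 0,"wz": -0.459},{"x": 0.147,"y": -0.835,"z": 0,"wx": 0,"wy": 0,"wz": -0.459},{"x": 0.147,"y": -0.835,"z": 0,"wx": 0,"wy": 0,"wz": -0.459},{"x": 0.147,"y": -0.835,"z": 0,"wx": 0,"wy": 0,"wz": -0.459},{"x": 0.147,"y": -0.835,"z": -0.1,"wx": 0,"wy": 0,"wz": -0.459},{"x": 0.147,"y": -0.835,"z": -0.18,"wx": 0,"wy": 0,"wz": -0.459},{"x": 0.147,"y": -0.835,"z": -0.18,"wx": 0,"wy": 0,"wz": -0.459}])

```text
clock: 22.78
position: [0.6448, -0.2459, 0.0597]
tool_rot: [[0.08, 0.997, -0.005], [0.997, -0.08, 0.002], [0.002, -0.005, -1.0]]
force: [-0.2, -0.0, -0.5]
grip_width: 0.0154
grip_force: 39.2
```

jog_arm(motion=[{"x": 0,"y": 0,"z": -0.04,"wx": 0,"wy": 0,"wz": 0},{"x": 0,"y": 0,"z": -0.08,"wx": 0,"wy": 0,"wz": 0},{"x": 0,"y": 0,"z": -0.097,"wx": 0,"wy": 0,"wz": 0},{"x": 0,"y": 0,"z": -0.097,"wx": 0,"wy": 0,"wz": 0},{"x": 0,"y": 0,"z": -0.097,"wx": 0,"wy": 0,"wz": 0}])

```text
clock: 23.4
position: [0.6466, -0.2466, 0.0346]
tool_rot: [[0.082, 0.997, 0.0], [0.997, -0.082, -0.0], [-0.0, 0.0, -1.0]]
force: [-2.6, 1.4, 6.1]
grip_width: 0.0153
grip_force: 39.8
```

```bash
python3 -c "
from h import *
x,y=bf('t',.038,0);go(x,y,.033,-4.7)"
```

```text
t 23.4 pos [ 0.6466 -0.2466  0.0346] head -4.7 tilt [ 0. -0.] j [-21.  29.  -0.  61.   0.  74.]
xyz [-0.0005 -0.0003 -0.0052] wz -0.0 or 1.0
```

jog_arm(motion=[{"x": 0,"y": 0,"z": 0,"wx": 0,"wy": 0,"wz": 0},{"x": 0,"y": 0,"z": 0,"wx": 0,"wy": 0,"wz": 0},{"x": 0,"y": 0,"z": 0,"wx": 0,"wy": 0,"wz": 0},{"x": 0,"y": 0,"z": 0,"wx": 0,"wy": 0,"wz": 0},{"x": 0,"y": 0,"z": 0.1,"wx": 0,"wy": 0,"wz": 0},{"x": 0,"y": 0,"z": 0.3,"wx": 0,"wy": 0,"wz": 0},{"x": 0,"y": 0,"z": 0.45,"wx": 0,"wy": 0,"wz": 0},{"x": 0,"y": 0,"z": 0.45,"wx": 0,"wy": 0,"wz": 0},{"x": 0,"y": 0,"z": 0.45,"wx": 0,"wy": 0,"wz": 0}], claw=0.37)

```text
clock: 24.52
position: [0.6466, -0.2466, 0.1682]
tool_rot: [[0.082, 0.997, -0.0], [0.997, -0.082, 0.0], [0.0, -0.0, -1.0]]
force: [0.2, -0.0, 0.4]
grip_width: 0.0266
grip_force: 0.0
```

```bash
python3 -c "
from h import *
go(.4265,.1013,.15,-4.7)"
```

```text
t 24.52 pos [ 0.6466 -0.2466  0.1682] head -4.7 tilt [-0.  0.] j [-21.  26.  12.  76.  -0.  74.]
xyz [-0.7335  1.1597 -0.0606] wz 0.0 or -1.0
```

jog_arm(motion=[{"x": -0.36,"y": 0.58,"z": 0,"wx": 0,"wy": 0,"wz": 0},{"x": -0.36,"y": 0.58,"z": 0,"wx": 0,"wy": 0,"wz": 0},{"x": -0.36,"y": 0.58,"z": 0,"wx": 0,"wy": 0,"wz": 0},{"x": -0.36,"y": 0.58,"z": 0,"wx": 0,"wy": 0,"wz": 0}], claw=-1)

```text
clock: 25.02
position: [0.5358, -0.0702, 0.1671]
tool_rot: [[0.079, 0.997, -0.004], [0.997, -0.079, 0.001], [0.0, -0.004, -1.0]]
force: [0.2, -0.1, 0.2]
grip_width: 0.0855
grip_force: 0.0
```

jog_arm(motion=[{"x": -0.3735,"y": 0.58,"z": 0,"wx": 0,"wy": 0,"wz": 0},{"x": -0.3735,"y": 0.58,"z": 0,"wx": 0,"wy": 0,"wz": 0},{"x": -0.3735,"y": 0.58,"z": 0,"wx": 0,"wy": 0,"wz": 0},{"x": -0.3735,"y": 0.58,"z": 0,"wx": 0,"wy": 0,"wz": 0},{"x": -0.3735,"y": 0.58,"z": -0.05,"wx": 0,"wy": 0,"wz": 0},{"x": -0.3735,"y": 0.58,"z": -0.15,"wx": 0,"wy": 0,"wz": 0},{"x": -0.3735,"y": 0.58,"z": -0.15,"wx": 0,"wy": 0,"wz": 0}])

```text
clock: 25.9
position: [0.4252, 0.1001, 0.1206]
tool_rot: [[0.083, 0.997, -0.006], [0.997, -0.083, -0.002], [-0.002, -0.005, -1.0]]
force: [-0.4, -0.1, 0.4]
grip_width: 0.0857
grip_force: 0.0
```

```bash
python3 -c "
from h import *
go(.4265,.1013,.05,-4.7)
c=cam('scene')
cv2.imwrite('pics/a8.png',cv2.resize(c['image'][130:270,170:310],(500,500)))
c=cam('top');cv2.imwrite('pics/a9.png',np.hstack([rect(c,.61,-.243,400,400,.0007,.014),rect(c,.615,.226,400,400,.0008,.014)]))"
```

```text
t 25.9 pos [0.4252 0.1001 0.1206] head -4.8 tilt [-0.006 -0.002] j [ 13.   0. -27.  64.  -0. 108.]
xyz [ 0.0042  0.0041 -0.2353] wz 0.0004 or -0.9996
```

View pics/a8.png

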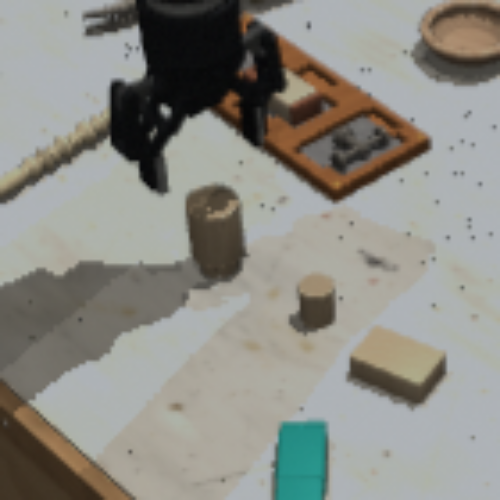

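View pics/a9.png

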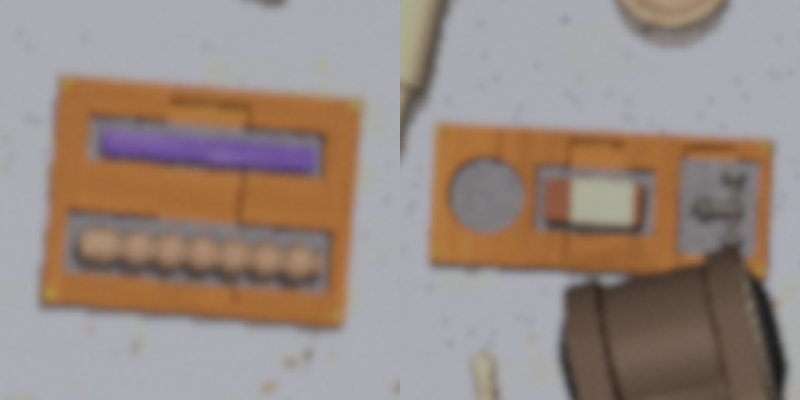

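The trough kit is seated (stick 100–315, 145; spindle 80–320, 250) and the block and key are in their pockets; the fingers straddle the blank at (215,230). Descending on it.

jog_arm(motion=[{"x": 0,"y": 0,"z": -0.1,"wx": 0,"wy": 0,"wz": 0},{"x": 0,"y": 0,"z": -0.2,"wx": 0,"wy": 0,"wz": 0},{"x": 0,"y": 0,"z": -0.24,"wx": 0,"wy": 0,"wz": 0},{"x": 0,"y": 0,"z": -0.24,"wx": 0,"wy": 0,"wz": 0},{"x": 0,"y": 0,"z": -0.24,"wx": 0,"wy": 0,"wz": 0}])

```text
clock: 26.62
position: [0.4276, 0.1014, 0.0529]
tool_rot: [[0.082, 0.997, 0.002], [0.997, -0.082, 0.0], [0.001, 0.002, -1.0]]
force: [0.3, 0.3, -0.5]
grip_width: 0.0855
grip_force: 0.0
```

jog_arm(motion=[{"x": 0,"y": 0,"z": 0,"wx": 0,"wy": 0,"wz": 0},{"x": 0,"y": 0,"z": 0,"wx": 0,"wy": 0,"wz": 0},{"x": 0,"y": 0,"z": 0,"wx": 0,"wy": 0,"wz": 0},{"x": 0,"y": 0,"z": 0,"wx": 0,"wy": 0,"wz": 0},{"x": 0,"y": 0,"z": 0,"wx": 0,"wy": 0,"wz": 0},{"x": 0,"y": 0,"z": 0.15,"wx": 0,"wy": 0,"wz": 0},{"x": 0,"y": 0,"z": 0.3,"wx": 0,"wy": 0,"wz": 0},{"x": 0,"y": 0,"z": 0.3,"wx": 0,"wy": 0,"wz": 0},{"x": 0,"y": 0,"z": 0.3,"wx": 0,"wy": 0,"wz": 0}], claw=1)

```text
clock: 27.75
position: [0.4263, 0.1013, 0.1411]
tool_rot: [[0.082, 0.997, -0.0], [0.997, -0.082, -0.0], [-0.0, -0.0, -1.0]]
force: [0.5, 0.2, -1.5]
grip_width: 0.0431
grip_force: 41.2
```

```bash
python3 -c "
from h import *
x,y=bf('p',0,.092);go(x,y,.06,-4.7)"
```

```text
t 27.75 pos [0.4263 0.1013 0.1411] head -4.7 tilt [-0. -0.] j [ 13.  -1. -25.  66.   0. 108.]
xyz [ 0.6384  0.7203 -0.2704] wz 0.0 or -1.0
```

jog_arm(motion=[{"x": 0.638,"y": 0.72,"z": 0,"wx": 0,"wy": 0,"wz": 0},{"x": 0.638,"y": 0.72,"z": 0,"wx": 0,"wy": 0,"wz": 0},{"x": 0.638,"y": 0.72,"z": 0,"wx": 0,"wy": 0,"wz": 0},{"x": 0.638,"y": 0.72,"z": 0,"wx": 0,"wy": 0,"wz": 0},{"x": 0.638,"y": 0.72,"z": 0,"wx": 0,"wy": 0,"wz": 0},{"x": 0.638,"y": 0.72,"z": 0,"wx": 0,"wy": 0,"wz": 0},{"x": 0.638,"y": 0.72,"z": -0.1,"wx": 0,"wy": 0,"wz": 0},{"x": 0.638,"y": 0.72,"z": -0.2,"wx": 0,"wy": 0,"wz": 0},{"x": 0.638,"y": 0.72,"z": -0.25,"wx": 0,"wy": 0,"wz": 0},{"x": 0.638,"y": 0.72,"z": -0.276,"wx": 0,"wy": 0,"wz": 0},{"x": 0.638,"y": 0.72,"z": -0.276,"wx": 0,"wy": 0,"wz": 0},{"x": 0.638,"y": 0.72,"z": -0.276,"wx": 0,"wy": 0,"wz": 0}])

```text
clock: 29.25
position: [0.6184, 0.3174, 0.0598]
tool_rot: [[0.082, 0.997, 0.001], [0.997, -0.082, 0.001], [0.001, 0.001, -1.0]]
force: [0.7, 0.1, -0.6]
grip_width: 0.0429
grip_force: 41.0
```

```bash
python3 -c "
from h import *
x,y=bf('p',0,.092);go(x,y,.0575,-4.7);print(state()['force'])
c=cam('scene')
cv2.imwrite('pics/b1.png',cv2.resize(c['image'][100:220,170:290],(500,500)))"
```

```text
t 29.25 pos [0.6184 0.3174 0.0598] head -4.7 tilt [0.001 0.001] j [ 27.  29.   2.  64.  -0. 122.]
xyz [-0.0019 -0.     -0.0077] wz 0.0001 or -0.9999
[ 0.7334488   0.14226702 -0.61984976]
```

View pics/b1.png

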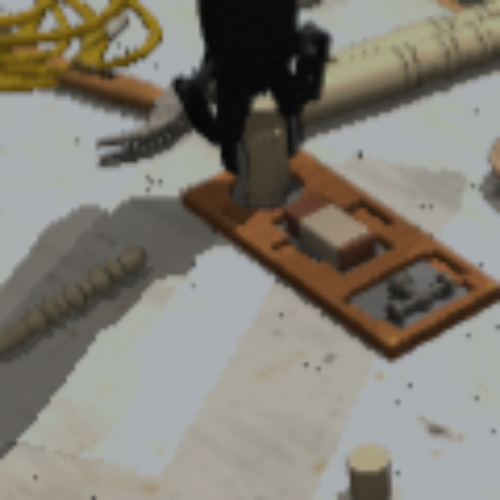

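The blank is upright over the well at (265,170), not yet touching, so I'll lower it slightly, release and lift away.

jog_arm(motion=[{"x": 0,"y": 0,"z": -0.007,"wx": 0,"wy": 0,"wz": 0},{"x": 0,"y": 0,"z": -0.007,"wx": 0,"wy": 0,"wz": 0},{"x": 0,"y": 0,"z": -0.007,"wx": 0,"wy": 0,"wz": 0},{"x": 0,"y": 0,"z": -0.007,"wx": 0,"wy": 0,"wz": 0}])

```text
clock: 29.8
position: [0.6185, 0.3176, 0.0584]
tool_rot: [[0.082, 0.997, 0.002], [0.997, -0.082, 0.001], [0.001, 0.002, -1.0]]
force: [-1.5, -1.0, 5.7]
grip_width: 0.0431
grip_force: 41.5
```

jog_arm(motion=[{"x": 0,"y": 0,"z": 0,"wx": 0,"wy": 0,"wz": 0},{"x": 0,"y": 0,"z": 0,"wx": 0,"wy": 0,"wz": 0},{"x": 0,"y": 0,"z": 0,"wx": 0,"wy": 0,"wz": 0},{"x": 0,"y": 0,"z": 0,"wx": 0,"wy": 0,"wz": 0},{"x": 0,"y": 0,"z": 0,"wx": 0,"wy": 0,"wz": 0},{"x": 0,"y": 0,"z": 0.1,"wx": 0,"wy": 0,"wz": 0},{"x": 0,"y": 0,"z": 0.3,"wx": 0,"wy": 0,"wz": 0},{"x": 0,"y": 0,"z": 0.5,"wx": 0,"wy": 0,"wz": 0},{"x": 0,"y": 0,"z": 0.5,"wx": 0,"wy": 0,"wz": 0}], claw=-0.8)

```text
clock: 30.92
position: [0.6201, 0.3184, 0.2135]
tool_rot: [[0.082, 0.997, 0.009], [0.997, -0.082, 0.005], [0.006, 0.009, -1.0]]
force: [0.6, 0.6, 0.4]
grip_width: 0.0767
grip_force: 0.0
```

jog_arm(motion=[{"x": -0.5,"y": -0.9,"z": 0,"wx": 0,"wy": 0,"wz": 0},{"x": -0.5,"y": -0.9,"z": 0,"wx": 0,"wy": 0,"wz": 0},{"x": -0.5,"y": -0.9,"z": 0,"wx": 0,"wy": 0,"wz": 0},{"x": -0.5,"y": -0.9,"z": 0,"wx": 0,"wy": 0,"wz": 0},{"x": -0.5,"y": -0.9,"z": 0,"wx": 0,"wy": 0,"wz": 0},{"x": -0.5,"y": -0.9,"z": 0,"wx": 0,"wy": 0,"wz": 0},{"x": -0.5,"y": -0.9,"z": 0,"wx": 0,"wy": 0,"wz": 0}])

```text
clock: 31.8
position: [0.4681, 0.0473, 0.2064]
tool_rot: [[0.083, 0.997, 0.0], [0.997, -0.083, 0.0], [0.0, 0.0, -1.0]]
force: [-0.0, -0.0, -0.0]
grip_width: 0.0767
grip_force: 0.0
```

```bash
python3 -c "
from h import *
c=cam('top');a=np.hstack([rect(c,.61,-.243,400,300,.0007,.014),rect(c,.615,.226,400,300,.0008,.014)])
d=cam('scene');b=cv2.resize(d['image'][100:240,170:357],(400,300))
b2=cv2.resize(d['image'][180:300,300:460],(400,300))
cv2.imwrite('pics/b2.png',np.vstack([a,np.hstack([b,b2])]))
for q in ('finial','short_plug','glue_block'):
  for e in models.silhouettes(q,c)[:1]: print(q,mrect(c,e['pixels'],.012))"
```

```text
finial ((0.4176023602485657, 0.312863290309906), (0.15076668560504913, 0.021241888403892517), 5.397550106048584)
short_plug ((0.4456561505794525, -0.00412867683917284), (0.02703663520514965, 0.023921845480799675), 0.03510874882340431)
glue_block ((0.44431596994400024, -0.0961250513792038), (0.0444488488137722, 0.06407397240400314), 14.007466316223145)
```

View pics/b2.png

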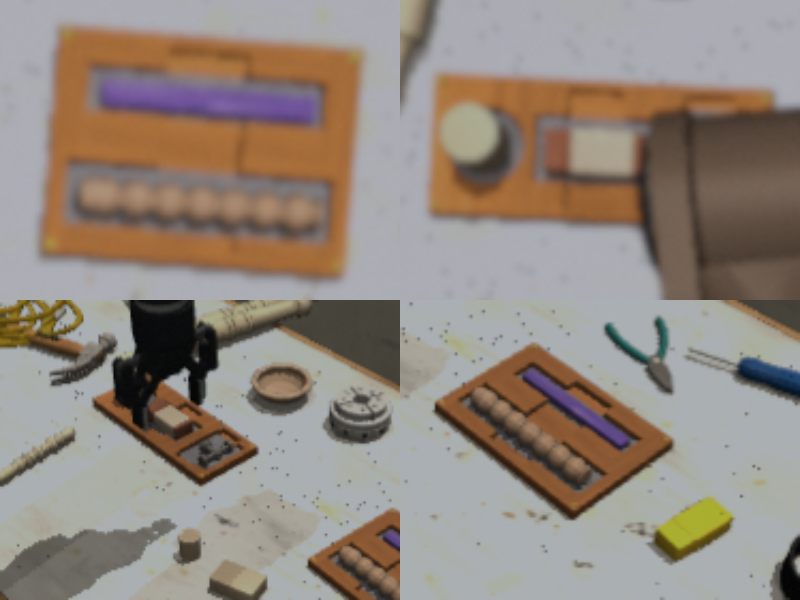

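Everything is seated: blank top at (470,133), as parallax predicts for upright in the well, and the bystanders have not moved. Handing in.

```bash
python3 -c "
from h import *
print(bot.close_job())"
```

```text
the job is handed in; nothing more can be done
None
```

Both kits are made up and the job was handed in at about 32 s. The last pictures show all five pieces down in their recesses and the finial, plug and glue block where they started, but no verdict came back.

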